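# Post a carton through the drop box flap

### The job

Post the small brown carton with the green tape into the counter drop box: push it along the feed tray with your fingertips, never lifting it, so that the carton itself swings the yellow gravity flap open and goes on until it drops down the chute inside. Then draw your fingers straight back out before the flap swings shut on them - keep them off the flap throughout - and let it close by itself. Leave the tape measure, stamp, tape roll and bell where they are.

Things in the scene. Friction and masses are not known exactly. Their poses are not given: they have to be found in the camera images.
- dropbox: Counter drop box, grey sheet steel, clear upper sides and roof, fixed to the counter; 160 mm wide, roof 260 mm high. Origin on the counter straight below the shut flap's outer face, on the centre line; +x is the feed direction (along the tray, through the flap, into the box), z up. Inside, behind the sill, a chute falls at 50 degrees to the box floor, 8 mm above the counter, ending at x = 242 mm
- tray_end (a point): middle of the bare-steel feed tray's outer end, on its top surface, 100 mm above the counter and 300 mm before the flap; axes as the drop box. Lips 20 mm high stand along the tray's sides, 150 mm apart inside; over the last 90 mm before the flap guides just as high narrow the way to 100 mm
- opening (a point): point on the tray surface (100 mm above the counter) in the middle of the opening, straight below the shut flap; axes as the drop box. The opening is 105 mm wide between two grey posts (each 28 mm wide) and 125 mm high up to the flap's 10 mm pivot bar; a grey cross bar above it, 239 to 261 mm above the counter, has its front 11 mm before the flap
- sill (a point): middle of the inner sill, where the flat ends and the chute begins, 45 mm inside the flap, 100 mm above the counter; axes as the drop box. From the flap's plane on, the flat (level with the tray) and the chute are lined with slick white plastic
- flap_hinge (a point): middle of the flap's hinge line, 230 mm above the counter, straight above the opening point; axes as the drop box. An upright hand meets the cross bar just above before its fingertips reach the flap; fingers leaning 35 to 50 degrees into the feed direction pass below it
- flap (a joint): yellow sheet-metal gravity flap, 96 mm wide, 124 mm long, 4 mm thick, 150 g, weighted along its lower edge, hung from the hinge line. 0 = hanging shut (lower edge 6 mm above the tray); grows in rad as the lower edge swings inwards and up, to 1.5. It opens only inwards. Damped soft-closing pivots: the carton needs 1 to 3 N to push it open slowly; let go, it is back at finger height in 2 s, shut in 4 s
- flap_edge (a point): middle of the flap's lower edge; moves with the flap
- carton: closed rigid brown carton, green tape band lengthwise over its top, small white label; 80 mm long (its x), 60 wide (y), 45 high, about 150 to 310 g. Lies loose on the feed tray, its x within 17 degrees of the feed direction. Origin: centre of its underside. It tips over the sill once its middle has passed it (rear face some 8 to 18 mm inside the shut flap's plane) and then slides down by itself
- tape_measure: bystander: yellow and black pocket tape measure, 70 x 40 x 70 mm, on the counter beside the tray; origin at the centre of its underside
- stamp: bystander: wooden hand stamp, foot 64 x 32 mm, 86 mm high; origin at the centre of its underside
- tape_roll: bystander: black roll of tape lying flat, 90 mm across, 45 mm high; origin at the centre of its underside
- bell: bystander: brass counter bell, 84 mm across, 56 mm high, on the robot's side of the drop box; origin at the centre of its underside
Not all that is in view belongs to the job. Leave any orange, red or turquoise look-alike of the carton alone.

How it is judged:
By the outcome, as a careful person would: the job done as asked, in the order asked, and still so for the second after the job is handed in, with the robot touching nothing.
It also fails if it takes over 51 s, if anything falls off the work surface, if the arm or the gripper's body presses on something with over 40 N, if the wrist force passes 120 N, or if a joint passes its speed limit or range.

### The arm

A 6-joint arm with a two-finger parallel gripper is mounted at the origin on the work surface. World frame = base frame: x ahead of the robot, y to its left, z up, the work surface at z = 0. Lengths are in mm, angles in rad, forces in N, time in s.
With the tool pointing down it reaches from about 350 to 800 mm from the base axis. Payload 7.3 kg.
Tool frame: the origin (TCP) lies at the very end of the fingers, on their centre line; the grasp point (between the pads) lies 19 mm behind it (grasp_offset is the z of the grasp point in the tool frame, in mm); z points along the fingers, y is the line along which they close (so a half turn about z gives the same grasp; the last joint's range is limited). The gripper opens to 85 mm and grips with 20 to 120 N. Pads are 22 mm wide; open, the fingers measure 114 mm over their backs; the gripper's body (76 mm by 85 mm) begins 54 mm behind the grasp point. The pads swing forward as they close: fully open they stand 13 mm farther back than shut.
Start: joints at [-1.4, 0.342, 1.524, -0, 1.275, -0.146], TCP at [163.574, -498.887, 231.322] pointing down, gripper open.
Joint ranges: [-2.53, 2.53], [-0.77, 2.02], [0.04, 2.7], [-1, 4.14], [0.28, 2.66], [-3.11, 3.11]. Speed limits (rad/s): [2.57, 2.57, 3.14, 3.14, 3.14, 3.14].

### API

Orientations are given as a unit quaternion [w, x, y, z].
In Python, from station import * gives the robot as it stands. The module is installed in compiled form; this text tells all that it offers.
- The arm moves only by the shell command python3 -m crank 'ROWS' [FORCE]. ROWS is JSON, a list of rows, each a list of 7 numbers: the shift along the tool's x, y, z each as a share of 0.25 m, from -1 to 1, then the turn, a rotation vector about the tool's x, y, z each as a share of 45 degrees, from -1 to 1, then the gripper command: -1 is shut, 1 is fully open, values between are in proportion. In form: [[tx, ty, tz, ax, ay, az, gripper], ...]. A call has 1 to 12 rows; each row shifts and turns the commanded pose from where the row before left it, along the tool's axes as they then stand; what a row does not reach is not made up. A row lasts 1/10 s, in which the tool goes at most 50 mm and 8.59 degrees, less where a joint would pass 70% of its speed; a pose out of reach is approached as far as the arm can. A call with a number of a shift or a turn outside -1 to 1 is refused whole. A call with a gripper value outside its range is refused whole. The fingers move at their own pace and stop on an object; FORCE is the grip in N (left out, the last holds). Time passes only in rows, so rows that do not move let the fingers close. It gives the time, the measured TCP pose, the force, the opening and the grip force at its end, in the units of the state.
- observe(): the state, without advancing time (a new reading comes with each control period).
- capture(name): name is "scene" or "top"; returns a dict with "image" (420x560x3 uint8, red, green, blue), "intrinsics" (3x3 intrinsics, pixels), "origin" and "rotation" of the camera in the world. Camera axes: x right, y up, looking along -z (the intrinsics and any distortion apply to the point x, -y, -z); pixel columns grow to the right and rows downward; lengths in mm; the calibration is good to about 2 mm. A picture is of the moment at which its call begins. There is no depth.
- job_done(): hands the job in; it is judged then, once.
The state is a dict: "time": time; "q": joint angles; "dq": joint speeds; "tau": joint torques, N m; "ee_pos": TCP position; "eef_rot": TCP orientation; "contact_force": force on the tool from outside, world axes, zero at the start; "ft_torque": the same for the moment, N m; "finger_gap": finger opening in mm; "finger_force": force on a finger pad.
Only numpy, scipy, OpenCV 4.12 (cv2) and the standard library are available. Lean on these libraries where they do the work, as an engineer would, in place of code of your own. Each camera call takes 0.05 s, during which the arm holds its last target. There are 200 camera calls.

## Working session

There is one attempt and no reset: what is moved stays moved. The work goes in short steps, Python scripts to look and compute and a shell command to move; the robot and the scene stay as the last step left them, time stands still between calls to the robot, and variables do not carry over. Pictures are saved under pics/ and viewed, at most 10 in all, crops included, and the job is handed in when it is done.

```bash
mkdir -p pics; python3 - <<'E'
from station import *
import cv2,numpy as np
s=observe();print(s['time'],s['ee_pos'],s['eef_rot'],s['finger_gap'])
for n in("scene","top"):
    c=capture(n);cv2.imwrite(f'pics/{n}0.png',c['image'][:,:,::-1]);np.savez(n+'0.npz',**c)
    print(n,c['intrinsics'],c['origin'],c['rotation'],[k for k in c])
E
```

```text
0.0 [ 163.49834664 -498.46314975  230.60564734] [-7.90034080e-04  9.87478399e-01  1.57752297e-01 -2.70847772e-05] 85.40084125999873
scene [[546.38515638   0.         288.34331511]
 [  0.         546.38515638 223.19757781]
 [  0.           0.           1.        ]] [1315.19165443 -559.60916876 1145.9603222 ] [0.83509741 0.32592089 0.17034945 0.4091075 ] ['image', 'intrinsics', 'origin', 'rotation']
top [[530.48011111   0.         285.82992141]
 [  0.         530.48011111 225.79138312]
 [  0.           0.           1.        ]] [ 405.1700276   -14.83310519 1191.7734619 ] [-0.7009256  -0.05602846  0.0510991   0.70919179] ['image', 'intrinsics', 'origin', 'rotation']
```

View pics/scene0.png

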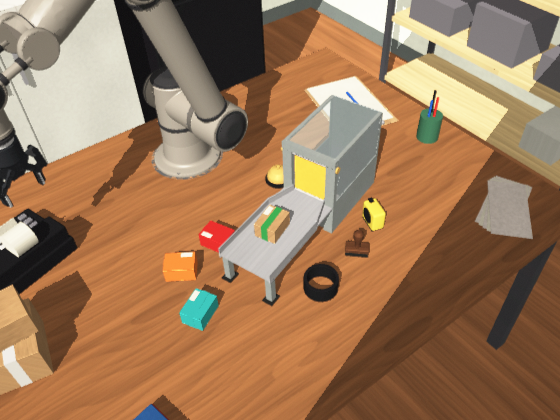

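View pics/top0.png

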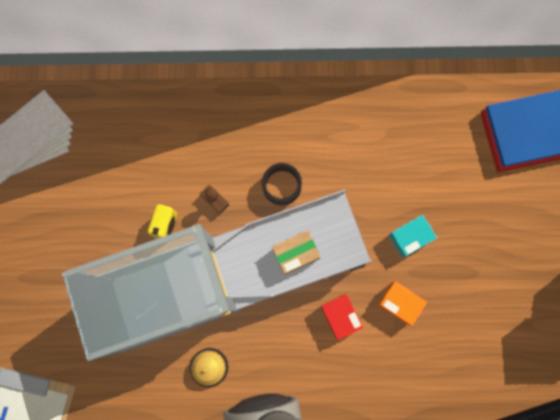

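Both views show the box with its flap facing −y. The tray's outer end is at about (345,191)–(370,262) in the top view. The carton with green tape is at about (297,252).

```bash
cat > h.py <<'E'
import numpy as np,cv2
from scipy.spatial.transform import Rotation as R
def rot(c): 
    q=c['rotation']; return R.from_quat([q[1],q[2],q[3],q[0]]).as_matrix()
def cast(c,uv,z):
    K=c['intrinsics'];u,v=uv
    d=rot(c)@np.array([(u-K[0,2])/K[0,0],-(v-K[1,2])/K[1,1],-1])
    o=np.array(c['origin']);return o+d*(z-o[2])/d[2]
def proj(c,p):
    K=c['intrinsics'];x=rot(c).T@(np.array(p)-c['origin'])
    return K[0,0]*x[0]/-x[2]+K[0,2],K[1,1]*-x[1]/-x[2]+K[1,2]
def green(c,z=145):
    h=cv2.cvtColor(c['image'],cv2.COLOR_RGB2HSV)
    m=cv2.inRange(h,(50,110,60),(75,255,255))
    n,l,s,ce=cv2.connectedComponentsWithStats(m)
    return m,s,ce
E
python3 - <<'E'
from h import *
c=dict(np.load('top0.npz'))
m,s,ce=green(c);print(s[1:],ce[1:])
i=1+np.argmax(s[1:,4]);
n,l,_,_=cv2.connectedComponentsWithStats(m)
r=cv2.minAreaRect(np.argwhere(l==i)[:,::-1].astype(np.float32));b=cv2.boxPoints(r)
print([cast(c,p,145)[:2].round(1) for p in b], cast(c,r[0],145))
im=c['image'][180:330,190:390,::-1];cv2.imwrite('pics/crop0.png',cv2.resize(im,(800,600),interpolation=cv2.INTER_CUBIC))
c2=dict(np.load('scene0.npz'));im=c2['image'][150:315,210:430,::-1];cv2.imwrite('pics/crop1.png',cv2.resize(im,(800,600),interpolation=cv2.INTER_CUBIC))
E
```

```text
[[277 241  38  22 295]] [[295.42033898 251.33220339]]
[array([504.7,  11.5]), array([536.5, -59.1]), array([522.7, -65.1]), array([491.1,   5.3])] [513.71042344 -26.79093793 145.        ]
```

View pics/crop0.png

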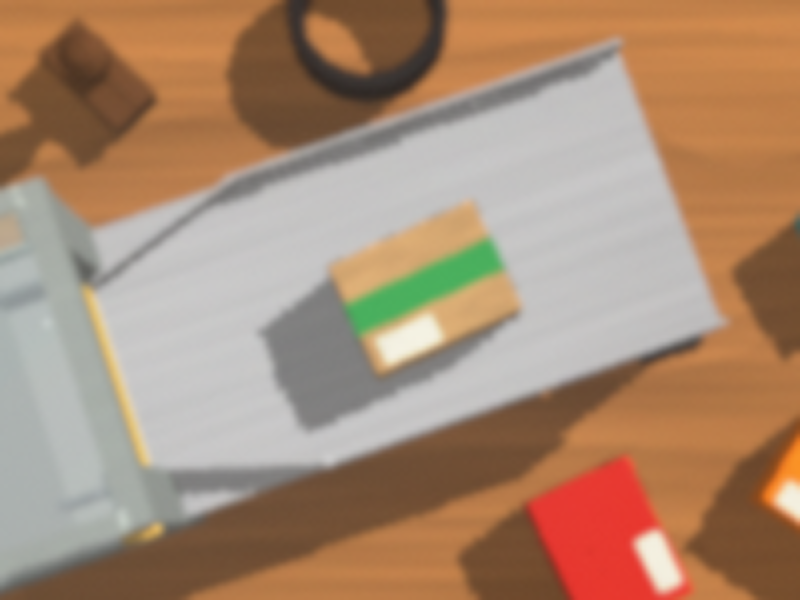

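The crop shows the tray's lip ends at about (620,40) and (725,322). The carton top's corners are (472,200), (522,310), (383,376) and (330,268). The flap foot runs from (88,290) to (148,462).

```bash
cat >> h.py <<'E'
E
python3 - <<'E'
from h import *
c=dict(np.load('top0.npz'))
f=lambda p,z: cast(c,(190+p[0]/4-.4,180+p[1]/4-.4),z)[:2]
A=f((620,40),120);B=f((725,322),120);print('lip ends',A,B,np.linalg.norm(A-B))
for a,b in (((620,40),(235,178)),((725,322),(200,514))):
    d=f(b,120)-f(a,120);print('lip dir',np.degrees(np.arctan2(d[1],d[0])))
e=A-B;print('end normal',np.degrees(np.arctan2(e[0],-e[1]))) 
C=[f(p,145) for p in((472,200),(522,310),(383,376),(330,268))]
print('carton',np.round(C,1),np.mean(C,0),[np.linalg.norm(C[i]-C[(i+1)%4]).round(1) for i in range(4)])
for i,j in((0,3),(1,2)):
    d=C[j]-C[i];print('carton yaw',np.degrees(np.arctan2(d[1],d[0])))
for z in(100,106):print('flap foot',f((88,290),z),f((148,462),z))
c2=dict(np.load('scene0.npz'))
M=(A+B)/2
for yaw in (107,109,111):
    u=np.array([np.cos(np.radians(yaw)),np.sin(np.radians(yaw))]);O=M+300*u
    n=np.array([-u[1],u[0]]);print(yaw,O)
    for k,cc in((0,c),(1,c2)):
        print([np.round(proj(cc,[*(O+s*n),100]),0) for s in(-48,48)],[np.round(proj(cc,[*(O+s*n-a*u),z]),0) for s,a,z in((-80,0,260),(80,0,260),(-80,-260,260),(80,-260,260))])
E
```

```text
lip ends [ 643.05367108 -130.36919806] [ 496.73425476 -179.3235508 ] 154.29160783045594
lip dir 109.30055965228838
lip dir 109.3071997017986
end normal 108.49878889054364
carton [[557.  -51.7]
 [501.7 -75.5]
 [470.   -6.4]
 [523.7  19.3]] [513.09887359 -28.57376014] [np.float64(60.1), np.float64(76.0), np.float64(59.6), np.float64(78.4)]
carton yaw 115.07105530533593
carton yaw 114.6921660106855
flap foot [518.90113131 146.02767666] [430.31574549 114.46486991]
flap foot [518.27610547 145.14364281] [430.17755354 113.75429407]
107 [482.1824515  132.04505236]
[array([212., 248.]), array([225., 292.])] [array([193., 221.]), array([219., 307.]), array([ 52., 265.]), array([ 74., 354.])]
[array([326., 203.]), array([297., 189.])] [array([339., 162.]), array([286., 139.]), array([389., 111.]), array([339.,  92.])]
109 [472.22351658 128.80919825]
[array([212., 253.]), array([227., 297.])] [array([194., 227.]), array([222., 313.]), array([ 53., 276.]), array([ 79., 364.])]
[array([323., 201.]), array([293., 188.])] [array([336., 160.]), array([282., 139.]), array([383., 108.]), array([333.,  91.])]
111 [462.38357806 125.22775352]
[array([213., 258.]), array([230., 301.])] [array([194., 233.]), array([226., 318.]), array([ 55., 287.]), array([ 84., 375.])]
[array([320., 199.]), array([290., 187.])] [array([332., 158.]), array([278., 138.]), array([377., 106.]), array([327.,  89.])]
```

View pics/crop1.png

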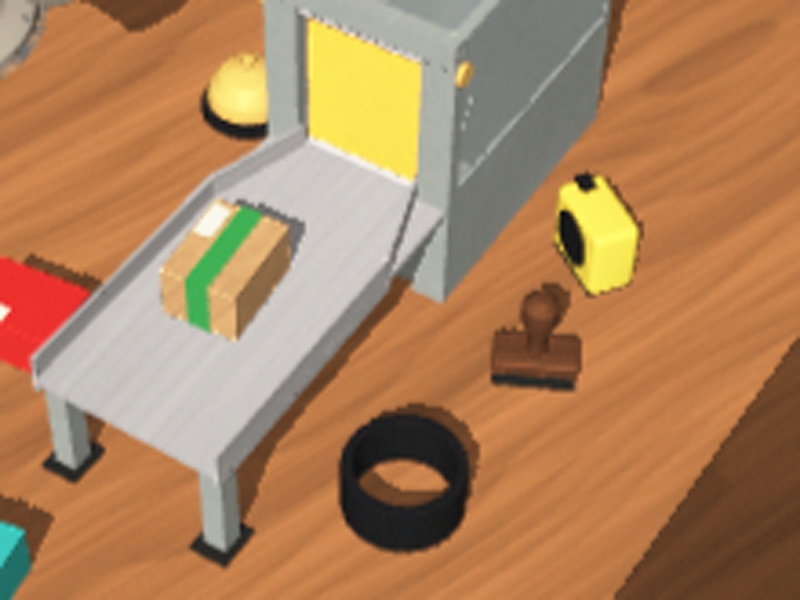

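The flap foot found directly at (474,130) agrees with the tray end plus 300 mm. The feed direction is about 109° and the carton's yaw about 115°. Next, the moves to a leaning pose behind the carton.

```bash
cat >> h.py <<'E'
O=np.array([473.,129.]);Y=np.radians(109);u=np.array([np.cos(Y),np.sin(Y)]);n=np.array([-u[1],u[0]])
def ab(p): d=np.array(p[:2])-O;return d@u,d@n
def target(a,l,z,lean):
    L=np.radians(lean);U=np.r_[u,0];k=np.array([0,0,1])
    x=np.cos(L)*U+np.sin(L)*k;zz=np.sin(L)*U-np.cos(L)*k
    return np.r_[O+a*u+l*n,z],np.c_[x,np.cross(zz,x),zz]
def plan(s,a,l,z,lean=42):
    q=s['eef_rot'];Rc=R.from_quat([q[1],q[2],q[3],q[0]]).as_matrix();p,Rt=target(a,l,z,lean)
    t=Rc.T@(p-s['ee_pos'])/250;r=R.from_matrix(Rc.T@Rt).as_rotvec()/np.radians(45)
    print('shift',t.round(3),'dist',np.linalg.norm(t)*250,'turn',r.round(3),np.linalg.norm(r)*45)
    print('tool at a,l,z',np.round([*ab(s['ee_pos']),s['ee_pos'][2]],1),'F',np.round(s['contact_force'],1),'gap',s['finger_gap'],'t',s['time'],'q',np.round(s['q'],2))
E
python3 -c "
from h import *;from station import *
plan(observe(),-250,4,240)"
```

```text
shift [ 1.957 -0.999 -0.035] dist 549.4519740792585 turn [ 0.736  0.725 -1.92 ] 98.09321271166904
tool at a,l,z [-492.6  496.9  230.7] F [-0.8  0.3  0.4] gap 85.3587891961987 t 0.1 q [-1.4   0.34  1.52  0.    1.28 -0.15]
```

```bash
python3 -m crank '[[0.08,-0.04,-0.02,0,0,0,-0.39],[0.16,-0.08,-0.02,0,0,0,-0.39],[0.16,-0.08,0,0,0,0,-0.39],[0.16,-0.08,0,0,0,0,-0.39],[0.16,-0.08,0,0,0,0,-0.39],[0.16,-0.08,0,0,0,0,-0.39],[0.16,-0.08,0,0,0,0,-0.39],[0.16,-0.08,0,0,0,0,-0.39],[0.16,-0.08,0,0,0,0,-0.39],[0.16,-0.08,0,0,0,0,-0.39],[0.16,-0.08,0,0,0,0,-0.39],[0.16,-0.08,0,0,0,0,-0.39]]'
python3 -m crank '[[0,0,0,0.06,0.06,-0.15,-0.39],[0,0,0,0.06,0.06,-0.15,-0.39],[0,0,0,0.06,0.06,-0.15,-0.39],[0,0,0,0.06,0.06,-0.15,-0.39],[0,0,0,0.06,0.06,-0.15,-0.39],[0,0,0,0.06,0.06,-0.15,-0.39],[0,0,0,0.06,0.06,-0.15,-0.39],[0,0,0,0.06,0.06,-0.15,-0.39],[0,0,0,0.06,0.06,-0.15,-0.39],[0,0,0,0.06,0.06,-0.15,-0.39],[0,0,0,0.06,0.06,-0.15,-0.39],[0,0,0,0.06,0.06,-0.15,-0.39]]'
python3 -c "
from h import *;from station import *
plan(observe(),-250,4,240)"
```

```text
time: 1.3
ee_pos: [530.0, -135.4, 241.0]
eef_rot: [-0.0, 0.987, 0.158, -0.0]
contact_force: [0.1, -0.9, -0.4]
finger_gap: 26.1
finger_force: 0.0
time: 2.5
ee_pos: [528.8, -137.4, 240.9]
eef_rot: [-0.29, 0.578, 0.733, 0.21]
contact_force: [0.3, 0.2, -0.6]
finger_gap: 26.2
finger_force: 0.0
shift [0.067 0.113 0.06 ] dist 36.02967354968665 turn [ 0.047 -0.002 -0.104] 5.12044143580021
tool at a,l,z [-270.    33.9  240.9] F [ 0.3  0.2 -0.6] gap 26.155256909826235 t 2.5 q [-0.64  0.68  1.15  0.45  1.9  -0.86]
```

```bash
python3 -m crank '[[0.035,0.056,0.03,0.024,0,-0.052,-0.39],[0.035,0.056,0.03,0.024,0,-0.052,-0.39],[0,0,0,0,0,0,-0.39]]'
python3 - <<'E'
from h import *;from station import *
plan(observe(),-250,4,115)
for k in("top","scene"):
    c=capture(k);im=c['image'][130:340,180:460,::-1];cv2.imwrite(f'pics/{k}1.png',cv2.resize(im,(800,600)))
E
```

```text
time: 2.8
ee_pos: [550.8, -105.7, 240.4]
eef_rot: [-0.292, 0.542, 0.76, 0.207]
contact_force: [-0.3, -0.4, -0.1]
finger_gap: 25.9
finger_force: 0.0
shift [-0.344 -0.004  0.365] dist 125.43544190857855 turn [-0.002  0.    -0.002] 0.11822625002416187
tool at a,l,z [-247.2    2.9  240.4] F [-0.3 -0.4 -0.1] gap 25.8860003001556 t 2.8 q [-0.57  0.7   1.1   0.46  1.91 -0.87]
```

View pics/scene1.png

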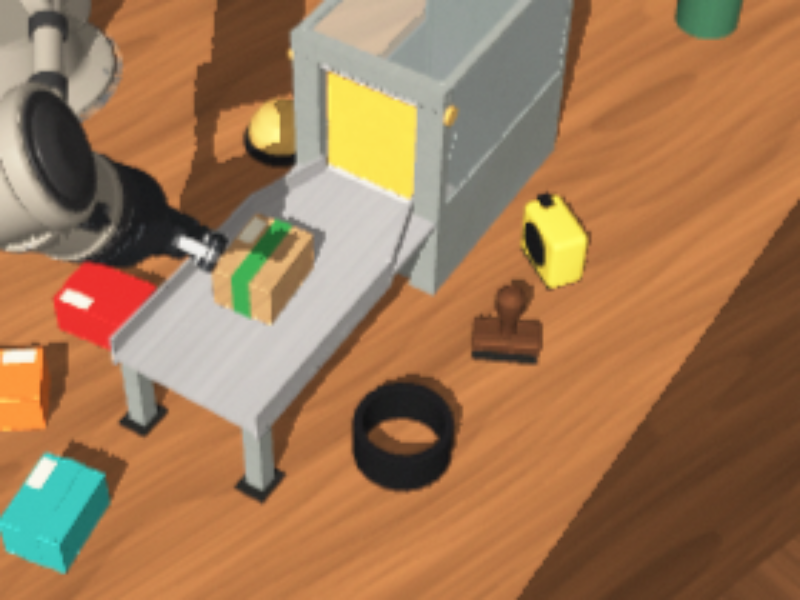

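The view shows the gripper leaning in the air, with its fingertips at about (215,250), and the carton untouched. I lower it behind the carton next.

```bash
python3 -m crank '[[-0.05,0,0.05,0,0,0,-0.39],[-0.1,0,0.107,0,0,0,-0.39],[-0.1,0,0.107,0,0,0,-0.39],[-0.06,0,0.07,0,0,0,-0.39],[-0.03,-0.004,0.03,0,0,0,-0.39],[0,0,0,0,0,0,-0.39]]'
python3 - <<'E'
from h import *;from station import *
plan(observe(),-200,4,114)
c=capture("top");im=c['image'][180:330,190:390,::-1];cv2.imwrite('pics/t2.png',cv2.resize(im,(800,600),interpolation=cv2.INTER_CUBIC))
E
```

```text
time: 3.5
ee_pos: [548.8, -110.7, 115.8]
eef_rot: [-0.293, 0.544, 0.758, 0.207]
contact_force: [0.1, -1.0, -0.8]
finger_gap: 25.8
finger_force: 0.0
shift [0.148 0.008 0.143] dist 51.38279790108016 turn [ 0.    -0.001 -0.008] 0.3409491285777546
tool at a,l,z [-251.3    6.3  115.8] F [ 0.1 -1.  -0.8] gap 25.78621516456851 t 3.5 q [-0.58  0.82  1.23  0.43  1.69 -0.98]
```

View pics/t2.png

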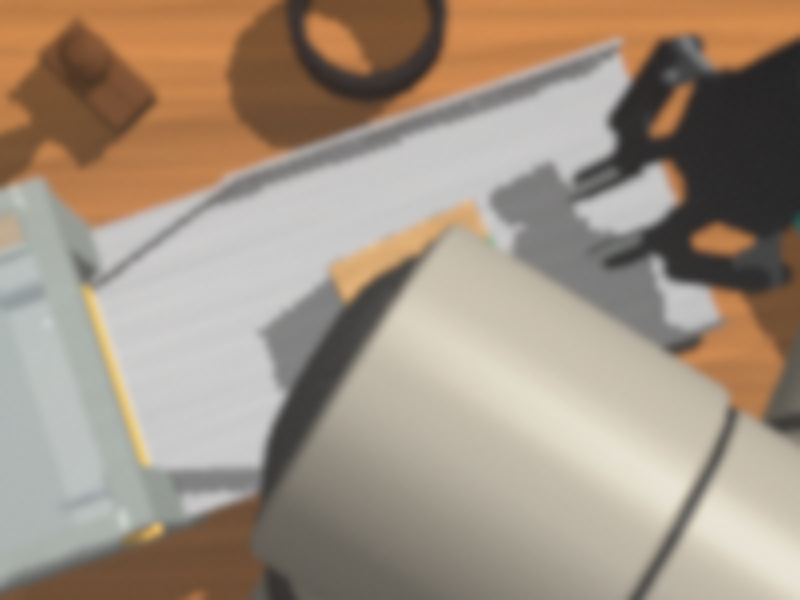

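The fingertips show at about (577,185) and (608,263), behind the carton and centred on it, clear of the lips. I lean a bit more for knuckle clearance, then start pushing.

```bash
python3 -m crank '[[0,0.006,0,0,0.056,0,-0.39],[0,0.006,0,0,0.056,0,-0.39],[0.055,0,0.058,0,0,0,-0.39],[0.04,0,0.044,0,0,0,-0.39],[0.027,0.001,0.029,0,0,0,-0.39],[0.027,0.001,0.029,0,0,0,-0.39],[0.027,0.001,0.029,0,0,0,-0.39],[0.027,0.001,0.029,0,0,0,-0.39],[0.027,0.001,0.029,0,0,0,-0.39],[0.027,0.001,0.029,0,0,0,-0.39],[0,0,0,0,0,0,-0.39]]'
python3 - <<'E'
from h import *;from station import *
plan(observe(),-110,0,115,47)
E
```

```text
time: 4.65
ee_pos: [522.8, -18.0, 116.6]
eef_rot: [-0.325, 0.534, 0.746, 0.231]
contact_force: [-0.8, 0.5, 0.7]
finger_gap: 26.1
finger_force: 0.0
shift [0.119 0.003 0.137] dist 45.26012271291779 turn [-0.001 -0.001 -0.004] 0.18834895027909931
tool at a,l,z [-155.2    0.7  116.6] F [-0.8  0.5  0.7] gap 26.114841330436025 t 4.65 q [-0.49  0.77  1.41  0.52  1.62 -0.98]
```

```bash
python3 -m crank '[[0.02,0,0.022,0,0,0,-0.39],[0.025,0,0.028,0,0,0,-0.39],[0.025,0.001,0.028,0,0,0,-0.39],[0.025,0.001,0.028,0,0,0,-0.39],[0.02,0.001,0.022,0,0,0,-0.39],[0,0,0,0,0,0,-0.39]]'
python3 - <<'E'
from h import *;from station import *
plan(observe(),0,0,115,47)
c=capture("top");im=np.ascontiguousarray(c['image'][180:330,150:350,::-1]);a=cv2.resize(im,(400,300),interpolation=cv2.INTER_CUBIC)
c2=capture("scene");b=cv2.resize(np.ascontiguousarray(c2['image'][130:280,210:410,::-1]),(400,300),interpolation=cv2.INTER_CUBIC)
cv2.imwrite('pics/p3.png',np.hstack([a,b]))
E
```

```text
time: 5.25
ee_pos: [509.7, 22.7, 115.8]
eef_rot: [-0.325, 0.534, 0.746, 0.231]
contact_force: [0.4, -0.1, 0.2]
finger_gap: 25.7
finger_force: 0.0
shift [ 0.304 -0.001  0.331] dist 112.45884860109187 turn [-0.    -0.    -0.004] 0.18594748076062897
tool at a,l,z [-1.125e+02 -1.000e-01  1.158e+02] F [ 0.4 -0.1  0.2] gap 25.717640637747575 t 5.25 q [-0.44  0.73  1.49  0.55  1.56 -0.97]
```

View pics/p3.png

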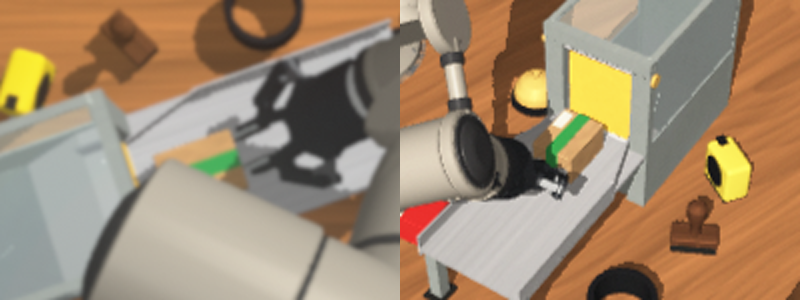

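The carton is square to the tray, its front nearly at the flap and the fingers behind it (pixels ~(550,185) on the right). Before going on, I triangulate the wrist housing to check its clearance to the box.

```bash
python3 - <<'E'
from h import *;from station import *
c=dict(np.load('top0.npz'));c2=dict(np.load('scene0.npz'))
def ray(c,uv): p=cast(c,uv,0);o=np.array(c['origin']);d=p-o;return o,d/np.linalg.norm(d)
for a,b in (((220,297),(251,209)),((225,290),(250,205)),((205,310),(251,209))):
    o1,d1=ray(c,a);o2,d2=ray(c2,b);t=np.linalg.lstsq(np.c_[d1,-d2],o2-o1,rcond=None)[0]
    p1=o1+t[0]*d1;p2=o2+t[1]*d2;m=(p1+p2)/2;print(m.round(),np.linalg.norm(p1-p2).round(),np.round(ab(m)))
s=observe();q=s['eef_rot'];z=R.from_quat([q[1],q[2],q[3],q[0]]).as_matrix()[:,2]
for d in(150,200,250):print(d,(s['ee_pos']-d*z).round(),np.round(ab(s['ee_pos']-d*z)))
E
```

```text
[399.  68.  51.] 142.0 [-33.  89.]
[413.  56.  85.] 138.0 [-50.  80.]
[370.  96.  17.] 161.0 [  2. 108.]
150 [546. -82. 218.] [-223.   -0.]
200 [ 558. -117.  252.] [-260.   -0.]
250 [ 570. -151.  286.] [-296.   -0.]
```

The two points were different features (rays 140 mm apart), so that check gives nothing. By geometry, the wrist centre about 200 mm behind the TCP ends near a ≈ −150, well before the box front. I continue slowly and watch the force.

```bash
python3 -m crank '[[0.016,0.001,0.0175,0,0,0,-0.39],[0.02,0.001,0.022,0,0,0,-0.39],[0.02,0.001,0.022,0,0,0,-0.39],[0.02,0,0.022,0,0,0,-0.39],[0.02,0,0.022,0,0,0,-0.39],[0.02,0,0.022,0,0,0,-0.39],[0.02,0,0.022,0,0,0,-0.39],[0.02,0,0.022,0,0,0,-0.39],[0,0,0,0,0,0,-0.39]]'
python3 - <<'E'
from h import *;from station import *
plan(observe(),0,0,115,47)
c=capture("top");im=np.ascontiguousarray(c['image'][180:330,150:350,::-1]);a=cv2.resize(im,(400,300),interpolation=cv2.INTER_CUBIC)
c2=capture("scene");b=cv2.resize(np.ascontiguousarray(c2['image'][130:280,210:410,::-1]),(400,300),interpolation=cv2.INTER_CUBIC)
cv2.imwrite('pics/p4.png',np.hstack([a,b]))
E
```

```text
time: 6.25
ee_pos: [491.8, 77.7, 115.1]
eef_rot: [-0.325, 0.534, 0.746, 0.231]
contact_force: [-0.2, -0.9, -0.1]
finger_gap: 25.9
finger_force: 0.0
shift [ 0.149 -0.005  0.16 ] dist 54.673930762488396 turn [ 0.     0.    -0.004] 0.18757679262836827
tool at a,l,z [-54.7  -1.  115.1] F [-0.2 -0.9 -0.1] gap 25.896675302510534 t 6.25 q [-0.37  0.69  1.6   0.59  1.48 -0.95]
```

View pics/p4.png

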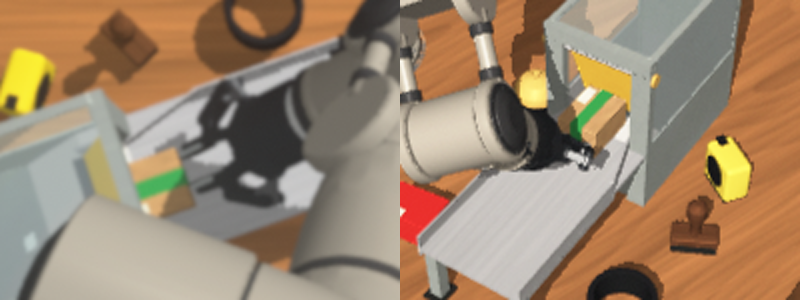

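The carton has swung the flap open and is entering squarely, with the fingertips just behind it (left half, ~(195,185)). I measure the rear face from the green tape.

```bash
cat > meas.py <<'E'
from h import *;from station import *
plan(observe(),0,0,115,47)
c=capture("top");m,s,ce=green(c)
i=1+np.argmax(s[1:,4]);l=cv2.connectedComponents(m)[1]
P=np.array([ab(cast(c,p,145)) for p in np.argwhere(l==i)[:,::-1]])
print('tape rear a',np.percentile(P[:,0],[1,5]),'front',P[:,0].max(),'lat',P[:,1].min(),P[:,1].max(),len(P))
E
python3 meas.py
python3 -m crank '[[0.015,0,0.016,0,0,0,-0.39],[0.017,-0.001,0.0185,0,0,0,-0.39],[0.017,-0.001,0.0185,0,0,0,-0.39],[0.017,0,0.0185,0,0,0,-0.39],[0.017,0,0.0185,0,0,0,-0.39],[0,0,0,0,0,0,-0.39]]'
python3 meas.py
```

```text
shift [ 0.151 -0.004  0.161] dist 55.193603539470814 turn [-0.    -0.    -0.005] 0.21103262057823502
tool at a,l,z [-55.2  -0.9 114.8] F [ 0.4  0.1 -0.4] gap 26.082326246063467 t 6.35 q [-0.37  0.69  1.6   0.59  1.48 -0.95]
tape rear a [-48.51196571 -46.46909108] front -3.009019790709798 lat -1.534309961234042 14.306380148970415 178
time: 7.0
ee_pos: [481.2, 106.5, 114.9]
eef_rot: [-0.325, 0.534, 0.746, 0.231]
contact_force: [1.1, -0.4, -0.0]
finger_gap: 26.1
finger_force: 0.0
shift [ 0.065 -0.002  0.07 ] dist 23.931091750769735 turn [-0.    -0.001 -0.004] 0.19527244083720738
tool at a,l,z [-23.9  -0.5 114.9] F [ 1.1 -0.4 -0. ] gap 26.097242740980786 t 7.0 q [-0.33  0.67  1.65  0.62  1.44 -0.94]
tape rear a [-19.38937025 -18.49794046] front -2.990613158201372 lat -0.5830318313720109 13.12555479936762 59
```

```bash
python3 -m crank '[[0.014,0,0.015,0,0,0,-0.39],[0.014,0,0.015,0,0,0,-0.39],[0.014,0,0.015,0,0,0,-0.39],[0.014,0,0.015,0,0,0,-0.39],[0.011,0,0.012,0,0,0,-0.39]]'
python3 meas.py
```

```text
time: 7.55
ee_pos: [473.9, 129.1, 114.8]
eef_rot: [-0.325, 0.534, 0.746, 0.231]
contact_force: [0.7, -3.0, 1.6]
finger_gap: 26.0
finger_force: 1.3
shift [ 0.001 -0.004  0.   ] dist 0.9342950255869169 turn [ 0.001  0.001 -0.004] 0.2121541441112089
tool at a,l,z [ -0.2  -0.9 114.8] F [ 0.7 -3.   1.6] gap 25.993089407156138 t 7.55 q [-0.3   0.65  1.68  0.64  1.41 -0.93]Traceback (most recent call last):
  File "meas.py", line 4, in <module>
    i=1+np.argmax(s[1:,4]);l=cv2.connectedComponents(m)[1]
        ~~~~~~~~~^^^^^^^^^
    return _wrapfunc(a, 'argmax', axis=axis, out=out, **kwds)
    return bound(*args, **kwds)
ValueError: attempt to get argmax of an empty sequence
```

```bash
python3 -m crank '[[0.009,0,0.01,0,0,0,-0.39],[0.009,0,0.01,0,0,0,-0.39],[0.009,0,0.01,0,0,0,-0.39]]'
python3 - <<'E'
from h import *;from station import *
plan(observe(),0,0,115,47)
c=capture("top");im=np.ascontiguousarray(c['image'][200:350,60:260,::-1]);a=cv2.resize(im,(400,300),interpolation=cv2.INTER_CUBIC)
c2=capture("scene");b=cv2.resize(np.ascontiguousarray(c2['image'][110:230,240:400,::-1]),(400,300),interpolation=cv2.INTER_CUBIC)
cv2.imwrite('pics/p5.png',np.hstack([a,b]))
E
```

```text
time: 7.9
ee_pos: [470.4, 138.6, 114.4]
eef_rot: [-0.325, 0.534, 0.746, 0.231]
contact_force: [0.3, 0.3, -0.2]
finger_gap: 26.0
finger_force: 0.0
shift [-0.025 -0.003 -0.031] dist 9.989680077321735 turn [ 0.001  0.    -0.005] 0.22400110169257165
tool at a,l,z [  9.9  -0.7 114.4] F [ 0.3  0.3 -0.2] gap 25.976806293049933 t 7.9 q [-0.28  0.65  1.69  0.65  1.4  -0.93]
```

View pics/p5.png

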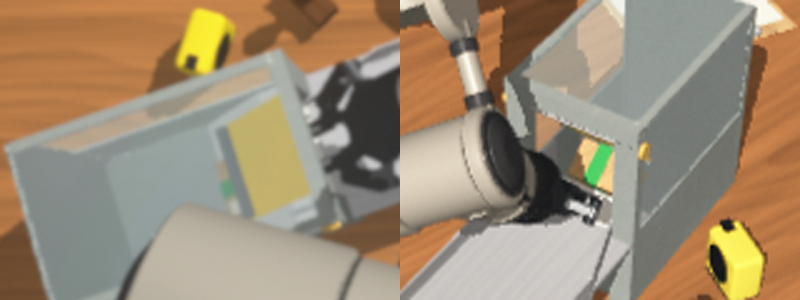

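The flap is fully raised, and the carton at right ~(600,160) seems to be tipping over the sill, with the contact force at zero. I push one small step more and check that it moves away.

```bash
cat > g.py <<'E'
from h import *;from station import *
s=observe();print(s['time'],np.round(ab(s['ee_pos']),1),np.round(s['contact_force'],1))
for k in("top","scene"):
    c=capture(k);m,s,ce=green(c);print(k,s[1:].tolist())
E
python3 g.py; python3 -m crank '[[0.009,0,0.01,0,0,0,-0.39]]' | head -1; python3 g.py
```

```text
8.0 [10.1 -0.6] [-0.1 -0.2 -0.5]
top []
scene [[426, 109, 2, 1, 2], [421, 111, 3, 3, 4], [420, 111, 22, 32, 159], [431, 114, 1, 2, 2], [422, 121, 1, 1, 1], [419, 123, 5, 12, 17], [436, 122, 2, 2, 3], [439, 123, 1, 1, 1], [435, 126, 4, 4, 7], [424, 128, 1, 1, 1], [432, 129, 4, 5, 8], [417, 135, 2, 3, 3], [429, 134, 1, 1, 1], [433, 135, 3, 5, 7], [420, 138, 1, 1, 1], [430, 138, 1, 1, 1], [429, 141, 1, 1, 1], [322, 175, 3, 10, 17]]
time: 8.2
8.2 [12.6 -1. ] [-0.  -0.4  0.3]
top [[162, 299, 6, 3, 15]]
scene [[426, 109, 2, 4, 7], [421, 113, 2, 2, 4], [421, 112, 20, 31, 147], [431, 113, 1, 1, 1], [422, 119, 2, 3, 4], [432, 120, 3, 2, 3], [419, 123, 1, 1, 1], [420, 123, 3, 4, 7], [436, 122, 3, 5, 7], [438, 122, 2, 3, 4], [431, 126, 1, 1, 1], [418, 128, 1, 1, 1], [418, 128, 5, 6, 10], [433, 128, 3, 12, 13], [437, 128, 1, 1, 1], [437, 131, 1, 1, 1], [418, 135, 3, 3, 3], [429, 142, 1, 1, 1]]
```

The carton is sliding down: the tape has left the opening and shows farther in from above. I withdraw straight back.

```bash
python3 -m crank '[[-0.06,0,-0.064,0,0,0,-0.39],[-0.1,0,-0.107,0,0,0,-0.39],[-0.1,0,-0.107,0,0,0,-0.39],[-0.1,0,-0.107,0,0,0,-0.39],[-0.06,0,-0.064,0,0,0,-0.39],[0,0,0,0,0,0,-0.39],[0,0,0,0,0,0,-0.39],[0,0,0,0,0,0,-0.39],[0,0,0,0,0,0,-0.39],[0,0,0,0,0,0,-0.39],[0,0,0,0,0,0,-0.39],[0,0,0,0,0,0,-0.39]]'
for i in 1 2 3; do :; done
python3 -m crank '[[0,0,0,0,0,0,-0.39],[0,0,0,0,0,0,-0.39],[0,0,0,0,0,0,-0.39],[0,0,0,0,0,0,-0.39],[0,0,0,0,0,0,-0.39],[0,0,0,0,0,0,-0.39],[0,0,0,0,0,0,-0.39],[0,0,0,0,0,0,-0.39],[0,0,0,0,0,0,-0.39],[0,0,0,0,0,0,-0.39],[0,0,0,0,0,0,-0.39],[0,0,0,0,0,0,-0.39]]' | head -1
python3 -m crank '[[0,0,0,0,0,0,-0.39],[0,0,0,0,0,0,-0.39],[0,0,0,0,0,0,-0.39],[0,0,0,0,0,0,-0.39],[0,0,0,0,0,0,-0.39],[0,0,0,0,0,0,-0.39],[0,0,0,0,0,0,-0.39],[0,0,0,0,0,0,-0.39],[0,0,0,0,0,0,-0.39],[0,0,0,0,0,0,-0.39],[0,0,0,0,0,0,-0.39],[0,0,0,0,0,0,-0.39]]' | head -1
python3 -m crank '[[0,0,0,0,0,0,-0.39],[0,0,0,0,0,0,-0.39],[0,0,0,0,0,0,-0.39],[0,0,0,0,0,0,-0.39],[0,0,0,0,0,0,-0.39],[0,0,0,0,0,0,-0.39],[0,0,0,0,0,0,-0.39],[0,0,0,0,0,0,-0.39],[0,0,0,0,0,0,-0.39],[0,0,0,0,0,0,-0.39],[0,0,0,0,0,0,-0.39],[0,0,0,0,0,0,-0.39]]' | head -1
python3 - <<'E'
from h import *;from station import *
plan(observe(),0,0,115,47)
c=capture("top");a=cv2.resize(np.ascontiguousarray(c['image'][180:400,50:343,::-1]),(400,300),interpolation=cv2.INTER_CUBIC)
c2=capture("scene");b=cv2.resize(np.ascontiguousarray(c2['image'][110:290,200:440,::-1]),(400,300),interpolation=cv2.INTER_CUBIC)
cv2.imwrite('pics/p6.png',np.hstack([a,b]))
E
```

```text
time: 9.5
ee_pos: [519.3, -3.9, 114.4]
eef_rot: [-0.325, 0.534, 0.746, 0.231]
contact_force: [0.6, 0.0, -0.1]
finger_gap: 26.0
finger_force: 0.0
time: 10.7
time: 11.9
time: 13.1
shift [ 0.387 -0.004  0.41 ] dist 140.98319624102606 turn [ 0.001  0.001 -0.005] 0.22023798669886335
tool at a,l,z [-141.    -0.5  114.3] F [ 0.7 -0.2  0.2] gap 26.22963730585083 t 13.1 q [-0.48  0.76  1.44  0.53  1.6  -0.97]
```

View pics/p6.png

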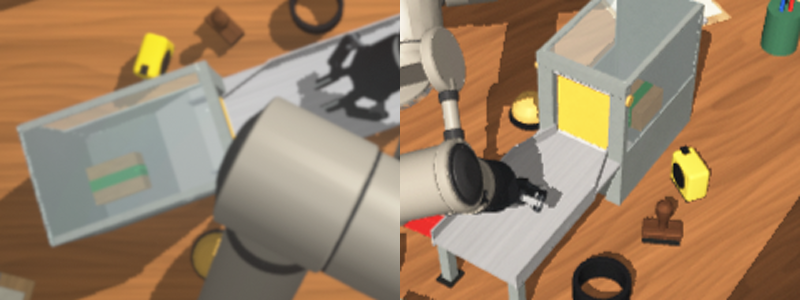

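The carton lies at the bottom inside the box (left ~(118,178)). The flap hangs shut (right ~(583,108)), the fingers are clear of it, and the tape measure, stamp, tape roll and bell haven't moved.

```bash
python3 -c "
from station import *
print(job_done())"
```

```text
the job is handed in; nothing more can be done
None
```

The carton was pushed through the flap and lies at the bottom of the drop box. The flap closed by itself with the fingers already out, the other items look unmoved, and I handed the job in at about 13 s; no verdict was returned.

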